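Shut the kit case's drawer and snap its draw latch over

ROBOT

A 7-joint arm with a two-finger parallel gripper is mounted at the origin on a cart in front of the work surface, level with it; the furniture and walls round the work are solid. World frame = base frame: x ahead of the robot, y to its left, z up, the work surface at z = 0. Lengths are in m, angles in degrees, forces in N, time in s.
With the tool pointing down it reaches from about 0.425 to 0.875 m from the base axis. Payload 4.7 kg.
Tool frame: the origin (TCP) lies at the centre of the arm's flange, where the gripper is bolted on; the fingertips stand 182 mm ahead of it and the grasp point (between the pads) lies 164 mm ahead of it; z points along the fingers, x is the direction in which the jaws open and shut, and the axes are right-handed (so a half turn about z gives the same grasp; the last joint's range is limited). The gripper opens to 87 mm and grips with 3 to 60 N. Pads are 19 mm wide; open, the fingers measure 117 mm over their backs; the gripper's body (75 mm by 190 mm) begins 51 mm behind the grasp point.
Start: joints at [72.771, 18.392, -4.016, 83.108, 1.295, 78.541, -3.26], TCP at [0.201, -0.618, 0.405] pointing down, gripper open.
Joint ranges: [-163.93, 163.93], [-17.29, 119.83], [-79.2, 71.16], [3.27, 140.29], [-89.18, 269.18], [5.43, 117.66], [-154.24, 154.24]. Speed limits (degrees/s): [147.25, 147.25, 180, 180, 180, 180, 180].

INTERFACE

Orientations are given as [roll, pitch, yaw] about the fixed x, y, z axes, in that order (R = Rz(yaw) Ry(pitch) Rx(roll)).
In Python, from cell import env gives the robot as it stands. The module is installed in compiled form; this text tells all that it offers.
- The arm moves only by the tool carry_out, never from a script. Its argument "increments" is a list of rows, each a list of 5 numbers: the shift along the world's x, y, z in m, then the turn about the world's z in degrees, then the gripper's target within -1 to 1 (shut at 1, half-way at 0, fully open at -1). In form: [[dx, dy, dz, spin, jaw], ...]. A call has 1 to 20 rows; each row is the pose to reach, as a shift and turn from the pose commanded when the call began; what a row does not reach only later rows make up. A row lasts 1/10 s, in which the tool goes at most 50 mm and 8.59 degrees, less where a joint would pass 70% of its speed; a pose out of reach is approached as far as the arm can. A call with a gripper value outside its range is refused whole. The fingers move at their own pace and stop on an object; "grip_force" is the grip in N (left out, the last holds). Time passes only in rows, so rows that repeat a pose let the fingers close. It gives the time, the measured TCP pose, the force and the opening at its end, in the units of the state.
- env.get_obs(): the state, without advancing time (a new reading comes with each control period).
- env.read_camera(name): name is "scene" or "top"; returns (picture, depth): 400x640x3 uint8, red, green, blue; 400x640 float32, m along the optical axis (not along the pixel's ray), 0 where there is no reading.
- env.get_calibration(name): a dict with "K" (3x3 intrinsics, pixels), "camera_from_world" (4x4, takes a point from world to camera coordinates). Camera axes: x right, y down, z forward; pixel columns grow to the right and rows downward; lengths in m; the calibration is good to about 2 mm. A picture is of the moment at which its call begins. get_calibration takes no time and is no camera call.
- env.sign_off(): hands the job in, once; it reports no verdict.
The state is a dict: "time_s": time; "qpos": joint angles; "joint_velocities": joint speeds; "effort": joint torques, N m; "tool_pos": TCP position; "tool_rot": TCP orientation; "force": force on the tool from outside, world axes, zero at the start; "wrist_torque": the same for the moment, N m; "grip_width": finger opening in m.
Only numpy, scipy, OpenCV 4.12 (cv2) and the standard library are available. Lean on these libraries where they do the work, as an engineer would, in place of code of your own. Each camera call takes 0.05 s, during which the arm holds its last target.

TASK

The meeting-room kit case on the desk is going back into the cupboard. Push its drawer fully home until it seats at its detent, then bring the latch's wire loop forward and down over the hooked keeper on the drawer front, and swing the lever back and down over centre until it lies flat and holds the loop tight. Leave the mug, the stapler and the hole punch where they are.

Things in the scene. Friction and masses are not known exactly. Their poses are not given: they have to be found in the camera images.
- kit_case: Fixed black case with aluminium edges, 188 deep (x) x 200 wide (y) x 110 mm high. Its whole front is a drawer's 30 mm thick front, flush with the top. A steel draw latch lies along the middle of the top (y = 0), its pivots parallel to y. Origin: centre of the underside of the closed case; x points from the drawer front to the back, y left, z up. Nothing stands above it.
- drawer_front (a point): Point on the outer face of the drawer's front, mid-width, 85 mm above the desk; moves with the drawer. The face is flat and can be pushed anywhere above a low bow handle (bar 46 mm above the desk, 28 mm out from the face). Axes as kit_case.
- kit_drawer (a joint): How far the drawer is open, m, towards the case's -x: 0 = fully home, 0.10 = stop. Slides with 1 N of friction. From about 11 to 5 mm open a sprung ball resists with up to about 5 N; nearer than about 4 mm it draws the drawer home and keeps it there.
- keeper_seat (a point): Where the loop's bar sits in the keeper, 5 mm above the drawer front's top, 14 mm behind its outer face; moves with the drawer. The keeper is a 24 mm wide hook: an upright tongue 3 mm behind this point with a nose on top (14 mm above the front's top) that overhangs to the front. The bar comes down at least 4 mm in front of this point (-x) and is then drawn back under the nose. Axes as the case.
- loop_bar (a point): Middle of the loop's cross bar. The loop is a U of 6 mm wire: two straight legs, 46 mm over their outsides, and this bar across their ends, 80 mm from the pin it swings on, which the lever carries. The legs are sprung: a pull draws the bar out up to 9 mm (6 N, then 6 N per mm); unloaded it is not drawn out. x axis: along the legs from the bar to the pin; y: along the bar.
- loop_grip (a point): Midway between the loop's two legs, 55 mm from its pin and 25 mm from its bar: a good place to take the loop across both legs from above (46 mm wide). Axes as loop_bar.
- latch_loop (a joint): Angle of the loop on its pin, rad: 0 = straight on from the lever, 3.05 = folded up alongside it. Slope of the loop, rising from the pin towards the front, above level = latch_loop - latch_lever (starts at about 1.0 to 1.6, so the loop stands up). The pin is stiff: the loop stays up when steeper than about 45 degrees and sinks by its own weight (0.5 N) when flatter.
- latch_lever (a joint): Lever angle, rad: 0 = flat, pointing to the back, shut; 1.57 = upright; 1.85 = stop, leaning to the front. Stays where left. The loop's pin is on it 16 mm from the pivot, at lever angle - 0.30. At the stop the lowered bar lies 8 mm in front of the closed drawer's keeper seat, at 1.5 only 3.5 mm. Loop hooked: 2 to 5 N at its end swings it down; past about 0.4 it snaps to 0 and holds.
- lever_pivot (a point): The lever's pivot, fixed to the case: 12 mm above the case's top and 68 mm behind keeper_seat when the drawer is home. Axes as kit_case.
- lever_tip (a point): Point on the lever's outer face, 50 mm from its pivot and 10 mm off the plane through the pivot; the curled free end is 60 mm from the pivot. The lever is a 26 mm wide steel channel; its outer face looks up when shut and to the front when upright. x axis: along the lever to its free end; z: out of its outer face.
- mug: Bystander: white mug with handle, 92 x 127 x 95 mm, upright, to the left of the case. Origin: centre of its underside.
- hole_punch: Bystander: black two-hole punch, 79 x 118 x 60 mm, to the right of the case. Origin: centre of its underside.
- stapler: Bystander: black desk stapler, 144 x 39 x 54 mm, to the right, near the desk's front edge. Origin: centre of its underside.

How it is judged:
By the outcome, as a careful person would: the job done as asked, in the order asked, and still so for the second after the job is handed in, with the robot touching nothing.
It also fails if it takes over 54 s, if anything falls off the work surface, if the arm or the gripper's body presses on something with over 40 N, if the wrist force passes 120 N, or if a joint passes its speed limit or range.

## Working session

There is one attempt and no reset: what is moved stays moved. The work goes in short steps, Python scripts to look and compute and a tool call to move; the robot and the scene stay as the last step left them, time stands still between calls to the robot, and variables do not carry over. Pictures are saved under pics/ and viewed, and the job is handed in when it is done.

Besides the shell and the picture viewer there is one more tool, called after ">>>" as name(argument=value, ...) on one line, values as JSON. carry_out: Moves the arm, as the interface text tells. Its arguments: {"type":"object","properties":{"increments":{"type":"array"},"grip_force":{"type":"number"}},"required":["increments"]}

```bash
mkdir -p pics; ls
cat > h.py <<'E'
import numpy as np, cv2
from cell import env
def grab(tag):
    out={}
    for n in ("scene","top"):
        im,d=env.read_camera(n); c=env.get_calibration(n)
        cv2.imwrite(f"pics/{tag}_{n}.png",im[:,:,::-1]); np.savez(f"pics/{tag}_{n}.npz",im=im,d=d,K=c["K"],T=c["camera_from_world"])
def load(tag,n):
    return np.load(f"pics/{tag}_{n}.npz")
def pts(z):
    d=z["d"];K=z["K"];T=z["T"]
    v,u=np.mgrid[:400,:640]
    P=np.stack([(u-K[0,2])/K[0,0]*d,(v-K[1,2])/K[1,1]*d,d],-1)
    R=T[:3,:3];t=T[:3,3]
    W=(P-t)@R
    W[d==0]=np.nan
    return W
def ray_plane(z,u,v,h):
    K=z["K"];T=z["T"];R=T[:3,:3];t=T[:3,3]
    o=-R.T@t; r=R.T@np.array([(u-K[0,2])/K[0,0],(v-K[1,2])/K[1,1],1])
    return o+r*(h-o[2])/r[2]
E
python3 - <<'E'
from h import *
print(env.get_obs())
grab("a")
for n in("scene","top"):
    c=env.get_calibration(n);T=np.array(c["camera_from_world"]);print(n,c["K"],-T[:3,:3].T@T[:3,3],T[:3,:3])
E
```

```text
pics
{'time_s': 0.0, 'qpos': array([72.77075244, 18.43806211, -4.0128613 , 83.17421366,  1.29588496,
       78.54017105, -3.26031399]), 'joint_velocities': array([ 0.072114  , -0.15113086,  0.02988429, -0.06449426, -0.0001867 ,
        0.05407225,  0.01704926]), 'effort': array([ 3.37410893e-04, -4.91288531e+01, -4.03884351e-01, -3.12524879e+01,
       -6.39935397e-02,  4.38676192e-02,  1.80741063e-04]), 'tool_pos': array([ 0.20113986, -0.61788291,  0.40367816]), 'tool_rot': array([ 1.79992583e+02,  1.07168030e-01, -7.19636963e+01]), 'force': array([0.46723847, 0.53354745, 0.90083661]), 'wrist_torque': array([ 0.0193135 , -0.00689586, -0.02167126]), 'grip_width': 0.0867454026461109}
scene [[467.16907167   0.         313.08012125]
 [  0.         467.16907167 193.80426109]
 [  0.           0.           1.        ]] [-0.54197787  0.73133535  1.08077683] [[-5.24640578e-01 -8.51323830e-01  1.63723636e-05]
 [-5.27161199e-01  3.24855584e-01 -7.85219663e-01]
 [ 6.68470893e-01 -4.11966729e-01 -6.19217312e-01]]
top [[455.25953507   0.         325.658122  ]
 [  0.         455.25953507 211.35749891]
 [  0.           0.           1.        ]] [ 0.22187767 -0.02211968  1.50908023] [[ 0.36923639 -0.92933282  0.00223451]
 [-0.9027258  -0.35923424 -0.23672113]
 [ 0.22079543  0.0853889  -0.97157507]]
```

View pics/a_scene.png

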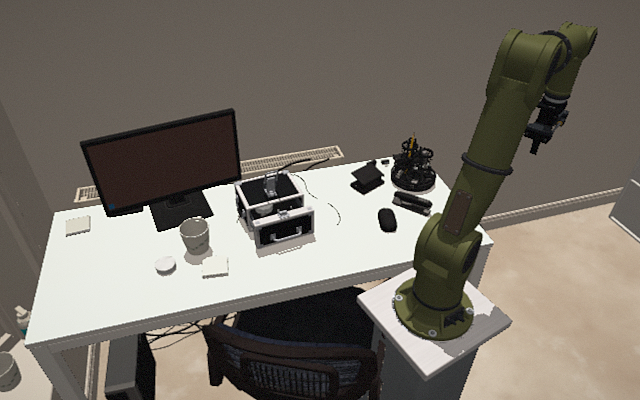

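View pics/a_top.png

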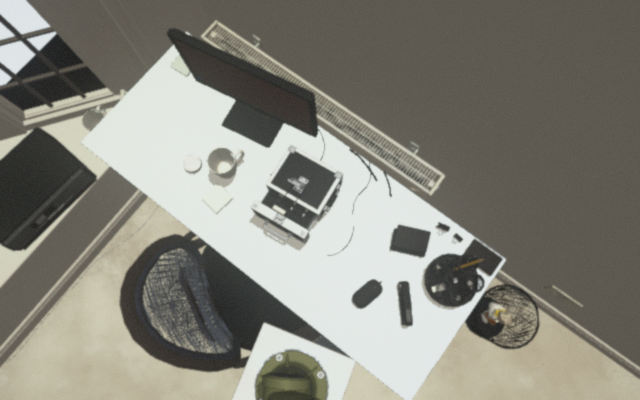

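The scene view shows the case at about (275,205) with its drawer open. The latch stands up near (270,180). In the top view the case is near (298,185), the mug (223,162), the punch (410,240) and the stapler (405,303). I'll zoom in.

Run:
```python
from h import *
a=load("a","scene");b=load("a","top")
A=cv2.resize(a["im"][150:260,220:330],None,fx=5,fy=5,interpolation=cv2.INTER_CUBIC)
B=cv2.resize(b["im"][135:255,240:350],None,fx=5,fy=5,interpolation=cv2.INTER_CUBIC)
cv2.imwrite("pics/a_z1.png",A[:,:,::-1]);cv2.imwrite("pics/a_z2.png",B[:,:,::-1])
```

```text
(no output)
```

View pics/a_z1.png

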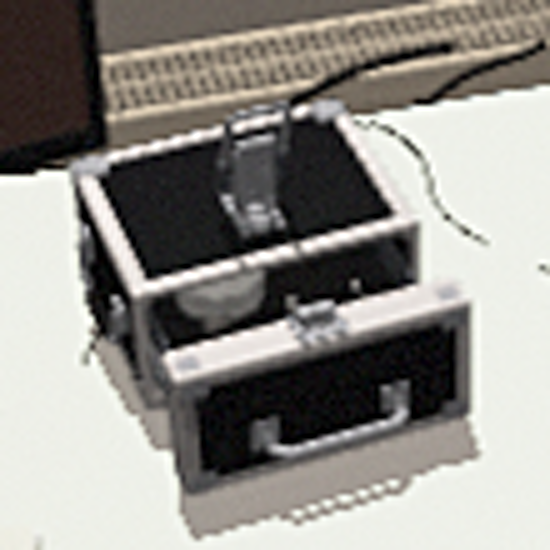

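View pics/a_z2.png

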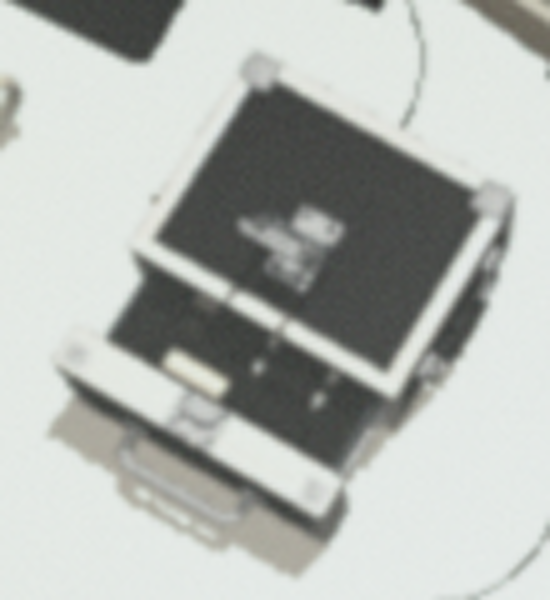

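Run:
```python
from h import *
for n in("scene","top"):
    z=load("a",n);W=pts(z)
    m=(W[...,2]>0.095)&(W[...,2]<0.122)&(W[...,0]>0.25)&(W[...,0]<0.85)&(abs(W[...,1])<0.3)
    v=np.where(m); print(n,m.sum(),v[0].min(),v[0].max(),v[1].min(),v[1].max())
    k,lab,st,c=cv2.connectedComponentsWithStats(m.astype(np.uint8),connectivity=4)
    for i in range(1,k):
        if st[i,4]>60:
            P=W[lab==i]; r=cv2.minAreaRect((P[:,:2]*1000).astype(np.float32)); print(st[i],r,np.median(P[:,2]), cv2.boxPoints(r).round(0).tolist())
    m=(W[...,2]>0.13)&(W[...,2]<0.3)&(W[...,0]>0.35)&(W[...,0]<0.7)&(abs(W[...,1])<0.2)
    for p,q in zip(np.argwhere(m),W[m]): print(p[::-1],q.round(3),z["im"][p[0],p[1]]) if n=="scene" else 0
    print(n,m.sum())
```

```text
scene 2220 158 227 221 329
[221 165  20  10 112] ((783.190673828125, 262.92266845703125), (71.52376556396484, 15.109394073486328), 81.6866226196289) 0.10912858551841403 [[771.0, 229.0], [785.0, 226.0], [796.0, 297.0], [781.0, 299.0]]
[ 234  169   70   42 1495] ((612.751953125, 199.02194213867188), (201.71827697753906, 166.4402313232422), 81.87913513183594) 0.11114904002403886 [[516.0, 111.0], [681.0, 87.0], [709.0, 287.0], [545.0, 311.0]]
[259 205  56  23 531] ((459.4730224609375, 212.57220458984375), (179.13502502441406, 38.10801696777344), 81.00684356689453) 0.11068901753831772 [[427.0, 127.0], [464.0, 121.0], [492.0, 298.0], [455.0, 304.0]]
[275 170] [0.56  0.195 0.216] [118 113 115]
[276 170] [0.56  0.192 0.215] [140 136 136]
[277 170] [0.561 0.187 0.212] [100  99  99]
[274 171] [0.558 0.2   0.215] [117 116 116]
[275 171] [0.556 0.197 0.215] [94 93 97]
[276 171] [0.56  0.192 0.211] [89 93 96]
[277 171] [0.557 0.19  0.212] [82 83 86]
[278 171] [0.559 0.185 0.209] [79 78 77]
[277 172] [0.559 0.189 0.206] [77 73 77]
[278 172] [0.564 0.183 0.201] [181 175 170]
[277 173] [0.563 0.187 
[... 2087 characters left out ...]
[0.575 0.196 0.138] [71 70 71]
[275 187] [0.577 0.191 0.134] [33 35 37]
[272 188] [0.582 0.2   0.131] [73 73 74]
[273 188] [0.577 0.198 0.134] [78 80 79]
[274 188] [0.576 0.195 0.133] [70 72 71]
[275 188] [0.574 0.192 0.133] [39 42 39]
scene 67
top 3367 122 271 258 441
[ 270  145   73   71 2746] ((614.8544311523438, 205.64996337890625), (201.55311584472656, 159.8042449951172), 81.07935333251953) 0.11093429116728985 [[520.0, 118.0], [678.0, 94.0], [709.0, 293.0], [552.0, 318.0]]
[258 204  51  35 525] ((461.01177978515625, 214.70126342773438), (172.00648498535156, 31.665481567382812), 81.07551574707031) 0.11128043924291676 [[432.0, 132.0], [463.0, 127.0], [490.0, 297.0], [459.0, 302.0]]
top 32
```

Run:
```python
from h import *
psi=np.radians(-8.9);u=np.array([np.cos(psi),np.sin(psi)]);v=np.array([-u[1],u[0]])
for n in("scene","top"):
    z=load("a",n);W=pts(z);X=W[...,:2]@u;Y=W[...,:2]@v;Z=W[...,2]
    reg=(W[...,0]>0.38)&(W[...,0]<0.75)&(W[...,1]>.05)&(W[...,1]<.36)
    t=reg&(abs(Z-.111)<.006)
    for nm,m in(("body",t&(X>.47)),("drawer",t&(X<.47))):
        print(n,nm,"X pct",np.percentile(X[m],[0.5,2,50,98,99.5]).round(4),"Y",np.percentile(Y[m],[.5,2,98,99.5]).round(4),"Z",np.median(Z[m]).round(4))
    k=reg&(Z>.118)&(Z<.3)
    for p in np.argwhere(k):
        q=tuple(p)
        print(n,p[::-1],X[q].round(3),Y[q].round(3),Z[q].round(3),z["im"][q].mean().astype(int))
```

```text
scene body X pct [0.4948 0.4966 0.5612 0.6499 0.6545] Y [0.1928 0.1961 0.3891 0.3907] Z 0.1112
scene drawer X pct [0.4043 0.405  0.4179 0.4372 0.4397] Y [0.1926 0.1967 0.3878 0.3904] Z 0.1113
scene [275 170] 0.523 0.28 0.216 115
scene [276 170] 0.524 0.276 0.215 137
scene [277 170] 0.525 0.272 0.212 99
scene [271 171] 0.529 0.291 0.212 177
scene [272 171] 0.521 0.29 0.216 184
scene [273 171] 0.524 0.286 0.213 153
scene [274 171] 0.521 0.284 0.215 116
scene [275 171] 0.519 0.281 0.215 94
scene [276 171] 0.523 0.276 0.211 92
scene [277 171] 0.521 0.274 0.212 83
scene [278 171] 0.524 0.269 0.209 78
scene [287 171] 0.633 0.202 0.119 192
scene [267 172] 0.524 0.306 0.215 139
scene [268 172] 0.519 0.304 0.218 180
scene [269 172] 0.521 0.3 0.215 140
scene [270 172] 0.523 0.296 0.213 114
scene [271 172] 0.519 0.294 0.215 119
scene [272 172] 0.52 0.291 0.213 110
scene [273 172] 0.526 0.286 0.208 87
scene [277 172] 0.523 0.273 0.206 75
scene [278 172] 0.529 0.268 0.201 175
scene [266 173] 0.524 0.31 0.212 136
scene [267 173] 0.52 0.308 0.214 100
scene [268 173] 0.516 0.305 0.216 107
scene [269
[... 12781 characters left out ...]
 0.41 0.319 0.118 220
top [273 218] 0.413 0.312 0.123 206
top [274 218] 0.415 0.31 0.119 187
top [278 218] 0.421 0.299 0.123 162
top [279 218] 0.422 0.296 0.125 177
top [280 218] 0.423 0.292 0.128 187
top [281 218] 0.425 0.29 0.125 191
top [282 218] 0.427 0.288 0.121 188
top [280 219] 0.421 0.292 0.123 158
top [281 219] 0.423 0.289 0.123 164
top [282 219] 0.425 0.287 0.122 164
top [286 220] 0.429 0.275 0.119 227
top [275 221] 0.408 0.302 0.121 163
top [278 221] 0.413 0.295 0.119 199
top [278 222] 0.41 0.292 0.121 196
top [282 222] 0.417 0.282 0.12 191
top [285 222] 0.422 0.274 0.119 228
top [286 222] 0.423 0.271 0.119 230
top [291 227] 0.418 0.25 0.119 227
top [303 234] 0.417 0.206 0.121 208
```

Run:
```python
import numpy as np
n=24
for i in range(1,n+1):
    a=np.radians(-72+ (29.3+72)*i/n); r=.65+( .477-.65)*i/n
    print(i,round(r*np.cos(a)-.201,3),round(r*np.sin(a)+.618,3),round(153*i/n,1))
```

```text
1 0.042 0.023 6.4
2 0.082 0.049 12.8
3 0.119 0.077 19.1
4 0.154 0.108 25.5
5 0.186 0.142 31.9
6 0.215 0.177 38.2
7 0.241 0.213 44.6
8 0.264 0.251 51.0
9 0.284 0.291 57.4
10 0.301 0.331 63.8
11 0.314 0.372 70.1
12 0.324 0.413 76.5
13 0.331 0.454 82.9
14 0.334 0.495 89.2
15 0.335 0.536 95.6
16 0.332 0.576 102.0
17 0.326 0.616 108.4
18 0.318 0.654 114.8
19 0.307 0.691 121.1
20 0.293 0.727 127.5
21 0.277 0.761 133.9
22 0.258 0.793 140.2
23 0.238 0.823 146.6
24 0.215 0.851 153.0
```

>>> carry_out(increments=[[0.042, 0.023, 0.01, 6, 1], [0.082, 0.049, 0.02, 13, 1], [0.119, 0.077, 0.03, 19, 1], [0.154, 0.108, 0.03, 25, 1], [0.186, 0.142, 0.03, 32, 1], [0.215, 0.177, 0.03, 38, 1], [0.241, 0.213, 0.03, 45, 1], [0.264, 0.251, 0.03, 51, 1], [0.284, 0.291, 0.03, 57, 1], [0.301, 0.331, 0.03, 64, 1], [0.314, 0.372, 0.03, 70, 1], [0.324, 0.413, 0.03, 76, 1], [0.331, 0.454, 0.03, 83, 1], [0.334, 0.495, 0.03, 89, 1], [0.335, 0.536, 0.03, 96, 1], [0.332, 0.576, 0.03, 102, 1], [0.326, 0.616, 0.03, 108, 1], [0.318, 0.654, 0.03, 115, 1], [0.307, 0.691, 0.03, 121, 1], [0.293, 0.727, 0.03, 127, 1]], grip_force=20)

```text
time_s: 2.1
tool_pos: [0.4936, 0.1105, 0.4344]
tool_rot: [-180.0, 0.0, 55.3]
force: [1.1, -0.6, -0.2]
grip_width: 0.0005
```

>>> carry_out(increments=[[-0.022, 0.035, 0, 7, 1], [-0.044, 0.07, 0, 14, 1], [-0.066, 0.1, 0, 20, 1], [-0.078, 0.124, 0, 26, 1], [-0.078, 0.124, -0.045, 26, 1], [-0.078, 0.124, -0.09, 26, 1], [-0.078, 0.124, -0.135, 26, 1], [-0.078, 0.124, -0.168, 26, 1], [-0.078, 0.124, -0.168, 26, 1], [-0.078, 0.124, -0.168, 26, 1]])

```text
time_s: 3.1
tool_pos: [0.4162, 0.2331, 0.2672]
tool_rot: [-179.9, -0.0, 81.1]
force: [-0.2, 0.1, 0.8]
grip_width: 0.0003
```

Run:
```python
from h import *
grab("b");o=env.get_obs();print(o["tool_pos"],o["tool_rot"],o["qpos"],o["force"])
a=load("b","scene");b=load("b","top")
A=cv2.resize(a["im"][140:260,210:330],None,fx=4,fy=4,interpolation=cv2.INTER_CUBIC)
B=cv2.resize(b["im"][135:255,230:330],None,fx=4,fy=4,interpolation=cv2.INTER_CUBIC)
cv2.imwrite("pics/b_z.png",np.hstack([A[:480,:400],B[:480,:400]])[:,:,::-1])
```

```text
[0.4171044  0.23355665 0.26876663] [ 1.79831805e+02 -9.00871751e-02  8.10330023e+01] [ 20.46838872   9.45805468 -55.87875012 114.67176762   9.08699558
  60.11783729  41.45686742] [ 0.34645098 -1.18279538  0.10546964]
```

View pics/b_z.png

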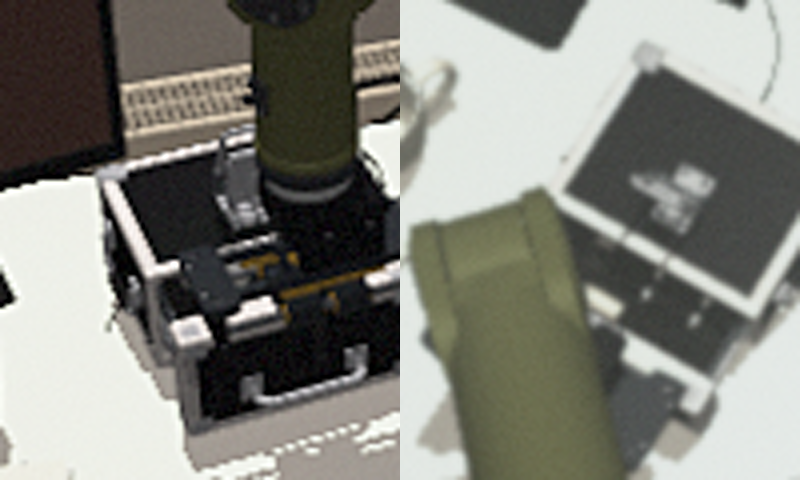

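>>> carry_out(increments=[[0.01, -0.0015, 0, 0, 1], [0.02, -0.003, 0, 0, 1], [0.03, -0.0046, 0, 0, 1], [0.04, -0.0062, 0, 0, 1], [0.05, -0.0077, 0, 0, 1], [0.06, -0.0093, 0, 0, 1], [0.068, -0.0105, 0, 0, 1], [0.072, -0.0112, 0, 0, 1]])

```text
time_s: 4.0
tool_pos: [0.4883, 0.2218, 0.2665]
tool_rot: [-179.8, 0.0, 81.0]
force: [-6.5, 0.4, 5.6]
grip_width: 0.0006
```

>>> carry_out(increments=[[0.003, -0.0005, 0, 0, 1], [0.005, -0.0008, 0, 0, 1]])

```text
time_s: 4.2
tool_pos: [0.4933, 0.221, 0.2666]
tool_rot: [-180.0, 0.0, 81.1]
force: [0.7, 0.7, -0.2]
grip_width: 0.0004
```

>>> carry_out(increments=[[0.002, -0.0003, 0, 0, 1], [0.004, -0.0006, 0, 0, 1]])

```text
time_s: 4.4
tool_pos: [0.4966, 0.2204, 0.2667]
tool_rot: [-179.9, 0.0, 81.0]
force: [-7.5, 0.9, 4.1]
grip_width: 0.0006
```

>>> carry_out(increments=[[0.0015, -0.0002, 0, 0, 1], [0.002, -0.0003, 0, 0, 1]])

```text
time_s: 4.6
tool_pos: [0.4972, 0.2206, 0.2666]
tool_rot: [-179.7, 0.1, 81.1]
force: [-9.2, -0.5, 6.7]
grip_width: 0.0007
```

Firm contact at the expected position, so I'll retreat and look.

>>> carry_out(increments=[[-0.01, 0.0015, 0, 0, 1], [-0.03, 0.0046, 0, 0, 1], [-0.03, 0.0046, 0.05, 0, 1], [-0.03, 0.0046, 0.1, 0, 1], [-0.03, -0.04, 0.14, 0, 1], [-0.03, -0.085, 0.14, 0, 1], [-0.03, -0.13, 0.14, 0, 1], [-0.03, -0.175, 0.14, 0, 1], [-0.03, -0.22, 0.14, 0, 1], [-0.03, -0.22, 0.14, 0, 1]])

```text
time_s: 5.6
tool_pos: [0.4689, -0.0072, 0.4067]
tool_rot: [179.9, 0.2, 80.4]
force: [-0.3, 0.3, -0.0]
grip_width: 0.0004
```

```bash
cat > look.py <<'E'
import sys
from h import *
t=sys.argv[1]; grab(t)
psi=np.radians(-8.9);u=np.array([np.cos(psi),np.sin(psi)]);v=np.array([-u[1],u[0]])
for n in("scene","top"):
    z=load(t,n);W=pts(z);X=W[...,:2]@u;Y=W[...,:2]@v;Z=W[...,2]
    m=(abs(Z-.111)<.006)&(X>.36)&(X<.56)&((abs(Y-.235)<.03)|(abs(Y-.35)<.03)); 
    if m.any(): print(n,"front edge X",np.percentile(X[m],[.5,2,5]).round(4))
    m=(X>.43)&(X<.63)&(abs(Y-.295)<.03)&(Z>.119)&(Z<.24)
    for lo in np.arange(.118,.235,.006):
        k=m&(Z>=lo)&(Z<lo+.006)
        c=k&(abs(Y-.295)<.012); s=k&(abs(Y-.295)>.017)
        print(n,round(lo+.003,3),"mid",c.sum(),np.percentile(X[c],[10,50,90]).round(3) if c.any() else "","side",s.sum(),np.percentile(X[s],[10,50,90]).round(3) if s.any() else "", "Y",np.percentile(Y[k],[5,95]).round(3) if k.any() else "")
a=load(t,"scene");b=load(t,"top")
A=cv2.resize(a["im"][150:250,225:315],None,fx=4.4,fy=4.4,interpolation=cv2.INTER_CUBIC)
B=cv2.resize(b["im"][140:240,250:340],None,fx=4.4,fy=4.4,interpolation=cv2.INTER_CUBIC)
cv2.imwrite(f"pics/{t}_z.png",np.hstack([A,B])[:,:,::-1])
E
python3 look.py c
```

```text
scene front edge X [0.4635 0.4648 0.4673]
scene 0.121 mid 10 [0.48  0.512 0.549] side 0  Y [0.28  0.304]
scene 0.127 mid 13 [0.481 0.487 0.541] side 0  Y [0.281 0.302]
scene 0.133 mid 9 [0.539 0.542 0.547] side 1 [0.559 0.559 0.559] Y [0.281 0.309]
scene 0.139 mid 10 [0.533 0.538 0.546] side 7 [0.544 0.548 0.553] Y [0.271 0.313]
scene 0.145 mid 11 [0.535 0.538 0.545] side 4 [0.546 0.546 0.549] Y [0.271 0.311]
scene 0.151 mid 12 [0.536 0.538 0.541] side 5 [0.542 0.545 0.548] Y [0.274 0.313]
scene 0.157 mid 12 [0.536 0.539 0.542] side 2 [0.544 0.545 0.546] Y [0.271 0.31 ]
scene 0.163 mid 8 [0.538 0.54  0.541] side 5 [0.54  0.542 0.546] Y [0.272 0.312]
scene 0.169 mid 6 [0.536 0.539 0.542] side 5 [0.538 0.539 0.541] Y [0.269 0.314]
scene 0.175 mid 5 [0.533 0.535 0.536] side 5 [0.533 0.536 0.54 ] Y [0.273 0.313]
scene 0.181 mid 12 [0.531 0.533 0.536] side 3 [0.532 0.533 0.536] Y [0.271 0.303]
scene 0.187 mid 3 [0.531 0.531 0.533] side 2 [0.53  0.533 0.536] Y [0.277 0.313]
scene 0.193 mid 0  side 2 [0.529 0.53  0.53 ] Y [0.277 0.312]
scene 0.199 mid 0  side 3 [0.524 0.528 0.528] Y [0.269 
[... 965 characters left out ...]
.54 0.54 0.54] Y [0.289 0.316]
top 0.175 mid 1 [0.536 0.536 0.536] side 3 [0.537 0.538 0.54 ] Y [0.276 0.312]
top 0.181 mid 9 [0.534 0.536 0.538] side 0  Y [0.282 0.305]
top 0.187 mid 3 [0.532 0.534 0.535] side 3 [0.533 0.533 0.534] Y [0.281 0.315]
top 0.193 mid 0  side 1 [0.529 0.529 0.529] Y [0.281 0.314]
top 0.199 mid 0  side 3 [0.529 0.529 0.531] Y [0.28  0.318]
top 0.205 mid 0  side 1 [0.524 0.524 0.524] Y [0.276 0.279]
top 0.211 mid 5 [0.52  0.52  0.525] side 3 [0.521 0.521 0.524] Y [0.277 0.315]
top 0.217 mid 10 [0.519 0.521 0.523] side 5 [0.52  0.522 0.523] Y [0.279 0.316]
top 0.223 mid 1 [0.521 0.521 0.521] side 0  Y [0.28 0.3 ]
top 0.229 mid 0  side 0  Y 
top 0.235 mid 0  side 0  Y
```

View pics/c_z.png

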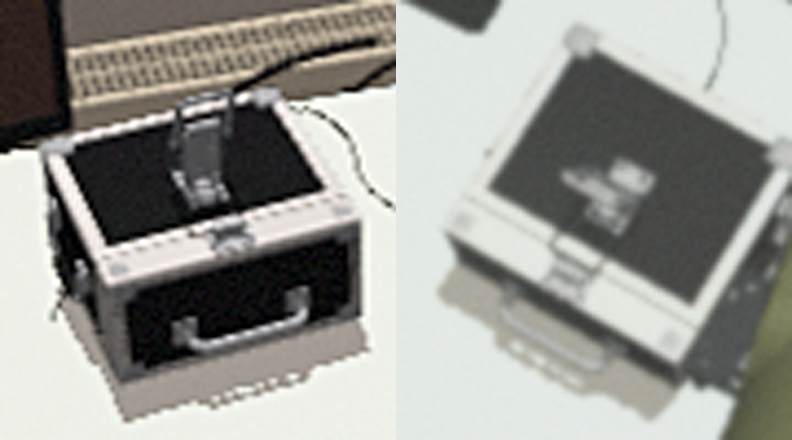

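Run:
```python
from h import *
o=env.get_obs();print(o["tool_pos"],o["tool_rot"],o["qpos"],o["force"],o["time_s"])
```

```text
[ 0.46914595 -0.00104087  0.40686555] [1.79927792e+02 9.25516268e-03 8.08539887e+01] [ 41.93378041  -3.09844578 -43.03883671 106.22036202  -2.15642845
  75.98536275  80.3106524 ] [-0.09285518  0.91769375 -0.20912755] 5.7
```

Run:
```python
from h import *
for n in("scene","top"):
    W=pts(load("c",n)).reshape(-1,3)
    m=(W[:,2]>.13)&(W[:,0]>.6)&(W[:,0]<1.0)&(W[:,1]>-.1)&(W[:,1]<.7)&(W[:,2]<.6)
    P=W[m]; d=np.hypot(P[:,0]-.64,P[:,1]-.2); i=np.argsort(d)[:200:20]; print(n,P[i].round(2).tolist())
```

```text
scene [[0.6, 0.22, 0.13], [0.77, 0.23, 0.3], [0.76, 0.24, 0.32], [0.77, 0.24, 0.24], [0.77, 0.24, 0.28], [0.77, 0.24, 0.29], [0.77, 0.24, 0.25], [0.77, 0.23, 0.23], [0.77, 0.23, 0.16], [0.78, 0.23, 0.15]]
top [[0.76, 0.24, 0.35], [0.77, 0.24, 0.35], [0.77, 0.24, 0.31], [0.77, 0.23, 0.29], [0.77, 0.25, 0.3], [0.77, 0.23, 0.19], [0.77, 0.23, 0.31], [0.77, 0.24, 0.15], [0.77, 0.24, 0.35], [0.78, 0.23, 0.19]]
```

>>> carry_out(increments=[[0.045, 0.01, 0.02, 0, 1], [0.09, 0.02, 0.02, 0, 1], [0.125, 0.04, 0.02, 0, 1]])

```text
time_s: 6.0
tool_pos: [0.5964, 0.0402, 0.4275]
tool_rot: [179.8, -0.0, 80.9]
force: [-0.2, -0.2, -0.5]
grip_width: 0.0004
```

>>> carry_out(increments=[[0.012, 0.045, 0, 0, 1], [0.024, 0.09, 0, 0, 1], [0.035, 0.13, 0, 0, 1], [0.0395, 0.159, 0, 0, 1], [0.0395, 0.159, -0.04, 0, 1], [0.0395, 0.159, -0.079, 0, 1], [0.0395, 0.159, -0.079, 0, 1], [0.0395, 0.159, -0.079, 0, 1]])

```text
time_s: 6.8
tool_pos: [0.6335, 0.2001, 0.3483]
tool_rot: [-180.0, -0.0, 81.1]
force: [-0.1, -0.1, 0.8]
grip_width: 0.0007
```

```bash
python3 look.py d >/dev/null
python3 - <<'E'
from h import *
o=env.get_obs();print(o["tool_pos"],o["tool_rot"],o["force"],o["time_s"])
E
```

```text
[0.63420362 0.19993054 0.35057168] [ 1.79807394e+02 -1.37094073e-01  8.10531895e+01] [0.33532797 0.68799218 0.5910207 ] 6.9
```

View pics/d_z.png

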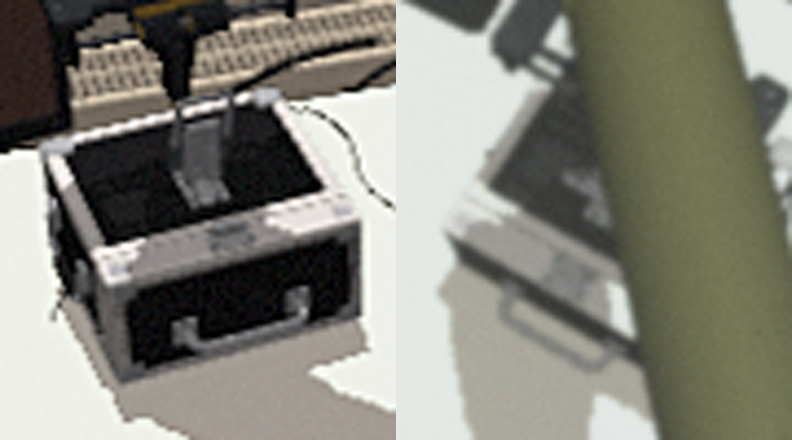

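The finger is right behind the latch, centred. Pushing forward.

>>> carry_out(increments=[[-0.01, 0.0015, 0, 0, 1], [-0.02, 0.0031, 0, 0, 1], [-0.025, 0.0039, 0, 0, 1]])

```text
time_s: 7.2
tool_pos: [0.6073, 0.2038, 0.349]
tool_rot: [179.9, -0.0, 81.1]
force: [-0.2, 0.5, 0.1]
grip_width: 0.0005
```

>>> carry_out(increments=[[-0.004, 0.0006, 0, 0, 1], [-0.008, 0.0012, 0, 0, 1]])

```text
time_s: 7.4
tool_pos: [0.6003, 0.2041, 0.3481]
tool_rot: [180.0, 0.0, 81.0]
force: [0.8, -0.9, -0.0]
grip_width: 0.0007
```

>>> carry_out(increments=[[-0.003, 0.0005, 0, 0, 1], [-0.006, 0.0009, 0, 0, 1]])

```text
time_s: 7.6
tool_pos: [0.5946, 0.205, 0.3477]
tool_rot: [180.0, -0.0, 81.0]
force: [-1.0, -1.1, -0.2]
grip_width: 0.0007
```

>>> carry_out(increments=[[-0.003, 0.0005, 0, 0, 1], [-0.006, 0.0009, 0, 0, 1]])

```text
time_s: 7.8
tool_pos: [0.5886, 0.2059, 0.3477]
tool_rot: [180.0, -0.0, 81.0]
force: [0.3, 0.1, -0.3]
grip_width: 0.0003
```

>>> carry_out(increments=[[-0.003, 0.0005, 0, 0, 1], [-0.005, 0.0008, 0, 0, 1]])

```text
time_s: 8.0
tool_pos: [0.5835, 0.2068, 0.3478]
tool_rot: [180.0, -0.0, 81.0]
force: [0.4, -0.1, 0.0]
grip_width: 0.0005
```

```bash
python3 look.py e |grep scene
```

```text
scene front edge X [0.4636 0.4649 0.4674]
scene 0.121 mid 12 [0.48  0.483 0.546] side 0  Y [0.281 0.304]
scene 0.127 mid 12 [0.48  0.483 0.54 ] side 0  Y [0.28  0.304]
scene 0.133 mid 10 [0.535 0.537 0.538] side 2 [0.542 0.545 0.548] Y [0.278 0.307]
scene 0.139 mid 12 [0.534 0.537 0.541] side 2 [0.543 0.546 0.548] Y [0.272 0.306]
scene 0.145 mid 7 [0.532 0.536 0.545] side 4 [0.542 0.543 0.545] Y [0.272 0.314]
scene 0.151 mid 8 [0.533 0.534 0.543] side 2 [0.542 0.543 0.545] Y [0.277 0.312]
scene 0.157 mid 7 [0.529 0.53  0.534] side 4 [0.538 0.538 0.541] Y [0.27 0.31]
scene 0.163 mid 14 [0.53  0.532 0.538] side 7 [0.534 0.536 0.538] Y [0.274 0.315]
scene 0.169 mid 6 [0.528 0.534 0.543] side 0  Y [0.282 0.303]
scene 0.175 mid 8 [0.524 0.526 0.537] side 3 [0.527 0.527 0.528] Y [0.272 0.312]
scene 0.181 mid 20 [0.524 0.53  0.54 ] side 3 [0.523 0.525 0.527] Y [0.275 0.309]
scene 0.187 mid 7 [0.533 0.534 0.541] side 3 [0.521 0.522 0.523] Y [0.273 0.313]
scene 0.193 mid 1 [0.537 0.537 0.537] side 2 [0.516 0.517 0.517] Y [0.275 0.312]
scene 0.199 mid 9 [0.533 0.535 0.54 ] side 2 [0.514 0.516 0.518] Y [0.276 0.312]
scene 0.205 mid 13 [0.531 0.534 0.537] side 4 [0.51  0.511 0.513] Y [0.274 0.311]
scene 0.211 mid 22 [0.507 0.522 0.539] side 5 [0.51  0.513 0.529] Y [0.274 0.308]
scene 0.217 mid 10 [0.531 0.533 0.539] side 1 [0.535 0.535 0.535] Y [0.277 0.303]
scene 0.223 mid 5 [0.532 0.533 0.535] side 0  Y [0.279 0.3  ]
scene 0.229 mid 1 [0.533 0.533 0.533] side 0  Y [0.281 0.285]
scene 0.235 mid 1 [0.555 0.555 0.555] side 0  Y [0.284 0.284]
```

View pics/e_z.png

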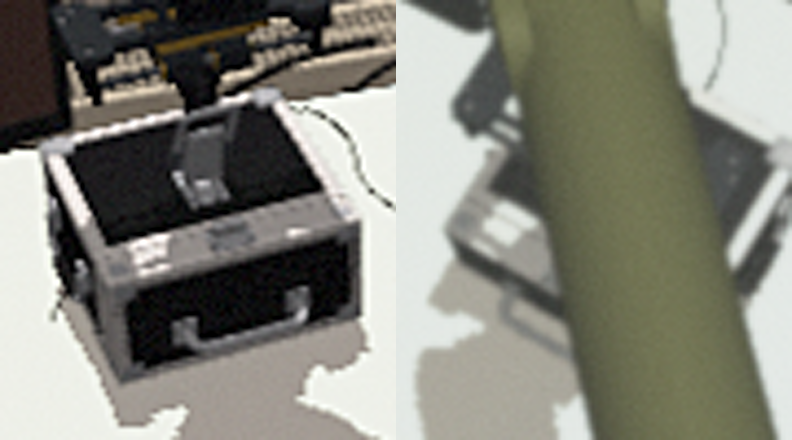

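The lever is moving: its front face at the end is now at X≈0.524, from 0.533, and the loop leans with it. Continuing to the stop.

>>> carry_out(increments=[[-0.003, 0.0005, 0, 0, 1], [-0.006, 0.0009, 0, 0, 1]])

```text
time_s: 8.3
tool_pos: [0.5781, 0.2074, 0.3478]
tool_rot: [179.9, -0.0, 81.0]
force: [7.0, -0.1, -3.0]
grip_width: 0.0005
```

>>> carry_out(increments=[[-0.002, 0.0003, 0, 0, 1], [-0.004, 0.0006, 0, 0, 1]])

```text
time_s: 8.5
tool_pos: [0.5763, 0.2071, 0.3485]
tool_rot: [179.5, -0.1, 80.9]
force: [12.1, 0.5, -5.8]
grip_width: 0.0005
```

Stop reached: force is rising and the tool no longer advances. Backing off, rising above the lever end, then pushing the loop's bar forward.

>>> carry_out(increments=[[0.008, -0.0012, 0, 0, 1], [0.012, -0.0019, 0.01, 0, 1], [0.012, -0.0019, 0.028, 0, 1], [0.004, -0.0006, 0.028, 0, 1], [-0.006, 0.001, 0.028, 0, 1], [-0.012, 0.0019, 0.028, 0, 1], [-0.018, 0.0028, 0.028, 0, 1], [-0.018, 0.0028, 0.028, 0, 1]])

```text
time_s: 9.3
tool_pos: [0.5545, 0.2114, 0.3755]
tool_rot: [-180.0, 0.0, 81.1]
force: [0.3, 0.1, 0.5]
grip_width: 0.0001
```

```bash
python3 look.py f |grep scene
```

```text
scene front edge X [0.4642 0.4654 0.4675]
scene 0.121 mid 11 [0.482 0.488 0.543] side 0  Y [0.28  0.303]
scene 0.127 mid 12 [0.482 0.538 0.548] side 0  Y [0.28  0.304]
scene 0.133 mid 7 [0.536 0.537 0.542] side 2 [0.549 0.55  0.55 ] Y [0.276 0.311]
scene 0.139 mid 9 [0.535 0.537 0.546] side 0  Y [0.28  0.305]
scene 0.145 mid 8 [0.53  0.532 0.538] side 5 [0.537 0.542 0.544] Y [0.272 0.313]
scene 0.151 mid 9 [0.528 0.53  0.532] side 4 [0.538 0.54  0.542] Y [0.271 0.315]
scene 0.157 mid 9 [0.528 0.53  0.532] side 4 [0.53  0.533 0.537] Y [0.273 0.314]
scene 0.163 mid 8 [0.524 0.527 0.532] side 4 [0.53  0.531 0.532] Y [0.271 0.312]
scene 0.169 mid 3 [0.524 0.525 0.526] side 3 [0.521 0.523 0.527] Y [0.274 0.308]
scene 0.175 mid 11 [0.517 0.521 0.523] side 1 [0.518 0.518 0.518] Y [0.281 0.308]
scene 0.181 mid 4 [0.52  0.522 0.524] side 5 [0.513 0.516 0.518] Y [0.272 0.313]
scene 0.187 mid 0  side 1 [0.509 0.509 0.509] Y [0.313 0.313]
scene 0.193 mid 0  side 2 [0.504 0.505 0.505] Y [0.276 0.312]
scene 0.199 mid 3 [0.501 0.512 0.515] side 6 [0.498 0.499 0.502] Y [0.272 0.313]
scene 0.205 mid 21 [0.495 0.502 0.516] side 1 [0.5 0.5 0.5] Y [0.282 0.308]
scene 0.211 mid 14 [0.503 0.505 0.521] side 0  Y [0.285 0.303]
scene 0.217 mid 10 [0.503 0.507 0.516] side 0  Y [0.283 0.3  ]
scene 0.223 mid 8 [0.503 0.506 0.509] side 0  Y [0.282 0.297]
scene 0.229 mid 9 [0.503 0.506 0.509] side 0  Y [0.279 0.302]
scene 0.235 mid 12 [0.505 0.506 0.51 ] side 0  Y [0.28  0.303]
```

View pics/f_z.png

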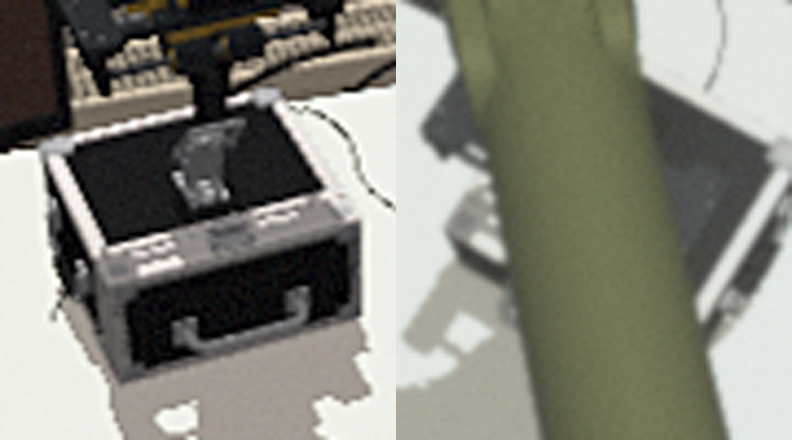

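>>> carry_out(increments=[[-0.005, 0.0008, 0, 0, 1], [-0.01, 0.0015, 0, 0, 1], [-0.014, 0.0022, 0, 0, 1], [-0.018, 0.0028, 0, 0, 1], [-0.022, 0.0034, 0, 0, 1], [-0.022, 0.0034, 0, 0, 1], [-0.022, 0.0034, 0, 0, 1]])

```text
time_s: 10.1
tool_pos: [0.5337, 0.2144, 0.3759]
tool_rot: [180.0, 0.0, 81.0]
force: [0.0, -0.4, -0.5]
grip_width: 0.0005
```

```bash
python3 look.py g |grep scene
```

```text
scene front edge X [0.4624 0.4655 0.4672]
scene 0.121 mid 13 [0.468 0.473 0.486] side 12 [0.47  0.481 0.493] Y [0.27  0.313]
scene 0.127 mid 13 [0.479 0.485 0.537] side 15 [0.494 0.505 0.52 ] Y [0.27  0.313]
scene 0.133 mid 11 [0.532 0.535 0.546] side 15 [0.512 0.525 0.538] Y [0.269 0.314]
scene 0.139 mid 8 [0.534 0.535 0.541] side 13 [0.527 0.538 0.547] Y [0.268 0.313]
scene 0.145 mid 10 [0.531 0.533 0.539] side 6 [0.535 0.543 0.548] Y [0.271 0.313]
scene 0.151 mid 6 [0.529 0.531 0.532] side 0  Y [0.281 0.3  ]
scene 0.157 mid 9 [0.527 0.528 0.531] side 0  Y [0.282 0.303]
scene 0.163 mid 8 [0.526 0.529 0.532] side 0  Y [0.284 0.303]
scene 0.169 mid 1 [0.524 0.524 0.524] side 0  Y [0.299 0.299]
scene 0.175 mid 4 [0.519 0.519 0.52 ] side 0  Y [0.297 0.304]
scene 0.181 mid 4 [0.515 0.518 0.521] side 0  Y [0.295 0.303]
scene 0.187 mid 0  side 0  Y 
scene 0.193 mid 4 [0.485 0.487 0.491] side 0  Y [0.287 0.298]
scene 0.199 mid 6 [0.483 0.485 0.494] side 0  Y [0.284 0.297]
scene 0.205 mid 10 [0.482 0.485 0.489] side 0  Y [0.285 0.299]
scene 0.211 mid 11 [0.483 0.485 0.495] side 0  Y [0.283 0.3  ]
scene 0.217 mid 10 [0.483 0.484 0.494] side 0  Y [0.284 0.3  ]
scene 0.223 mid 9 [0.482 0.485 0.493] side 0  Y [0.281 0.3  ]
scene 0.229 mid 12 [0.48  0.483 0.489] side 0  Y [0.282 0.303]
scene 0.235 mid 13 [0.481 0.483 0.487] side 0  Y [0.278 0.303]
```

View pics/g_z.png

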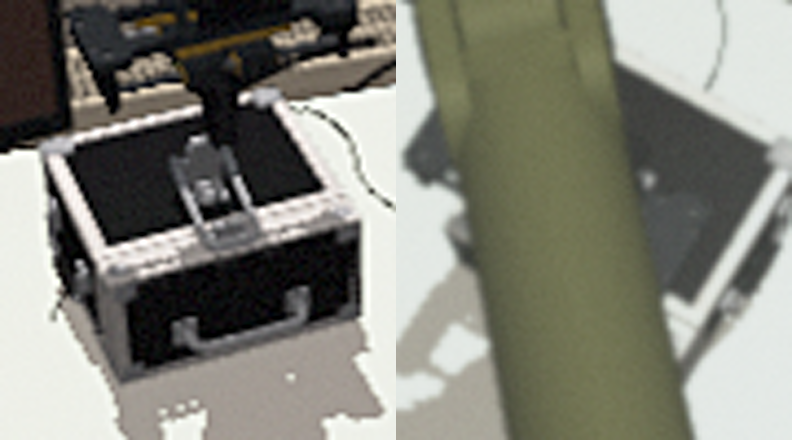

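The loop has sunk in front of the keeper: its bar is at about X 0.470, z 0.118, 8–9 mm ahead of the seat. Next I lower the finger in front of the lever and push it back.

>>> carry_out(increments=[[0, 0, -0.014, 0, 1], [0, 0, -0.026, 0, 1], [0.01, -0.0015, -0.026, 0, 1], [0.018, -0.0028, -0.026, 0, 1], [0.025, -0.0039, -0.026, 0, 1], [0.031, -0.0048, -0.025, 0, 1], [0.0365, -0.0057, -0.024, 0, 1]])

```text
time_s: 10.9
tool_pos: [0.571, 0.2087, 0.352]
tool_rot: [180.0, -0.0, 81.0]
force: [-1.5, 0.7, -0.4]
grip_width: 0.0005
```

```bash
python3 look.py i |grep scene
```

```text
scene front edge X [0.4635 0.4651 0.4673]
scene 0.121 mid 12 [0.475 0.485 0.545] side 10 [0.482 0.492 0.5  ] Y [0.27  0.312]
scene 0.127 mid 17 [0.481 0.489 0.543] side 13 [0.49  0.506 0.517] Y [0.271 0.313]
scene 0.133 mid 8 [0.54  0.543 0.545] side 16 [0.515 0.529 0.541] Y [0.271 0.314]
scene 0.139 mid 11 [0.536 0.542 0.555] side 13 [0.531 0.543 0.553] Y [0.27  0.314]
scene 0.145 mid 15 [0.538 0.542 0.547] side 6 [0.542 0.553 0.556] Y [0.271 0.314]
scene 0.151 mid 12 [0.542 0.544 0.553] side 0  Y [0.282 0.304]
scene 0.157 mid 5 [0.544 0.549 0.551] side 0  Y [0.281 0.303]
scene 0.163 mid 6 [0.539 0.543 0.55 ] side 0  Y [0.297 0.305]
scene 0.169 mid 5 [0.543 0.548 0.552] side 0  Y [0.285 0.304]
scene 0.175 mid 8 [0.52  0.522 0.543] side 0  Y [0.287 0.301]
scene 0.181 mid 20 [0.52  0.525 0.545] side 0  Y [0.283 0.303]
scene 0.187 mid 8 [0.522 0.525 0.529] side 0  Y [0.282 0.3  ]
scene 0.193 mid 8 [0.518 0.524 0.533] side 0  Y [0.281 0.299]
scene 0.199 mid 11 [0.519 0.522 0.528] side 0  Y [0.282 0.301]
scene 0.205 mid 10 [0.52  0.523 0.526] side 0  Y [0.281 0.302]
scene 0.211 mid 9 [0.518 0.522 0.526] side 1 [0.521 0.521 0.521] Y [0.278 0.303]
scene 0.217 mid 13 [0.52  0.522 0.528] side 1 [0.519 0.519 0.519] Y [0.28  0.301]
scene 0.223 mid 9 [0.518 0.519 0.526] side 2 [0.522 0.523 0.525] Y [0.276 0.305]
scene 0.229 mid 3 [0.52  0.52  0.525] side 0  Y [0.28  0.295]
scene 0.235 mid 1 [0.519 0.519 0.519] side 0  Y [0.283 0.286]
```

View pics/i_z.png

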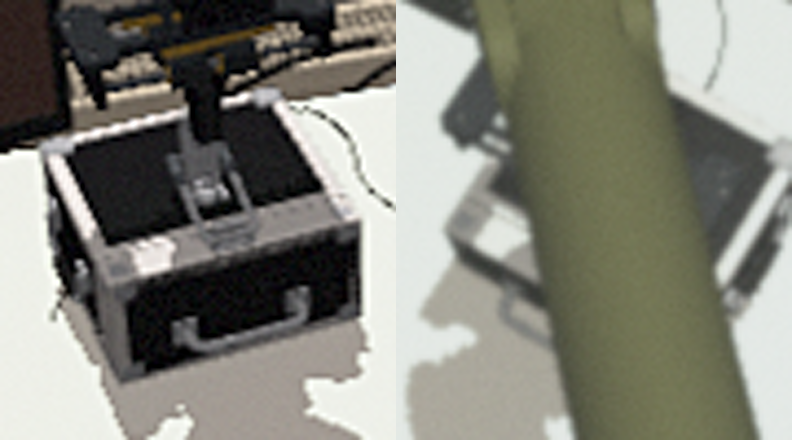

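>>> carry_out(increments=[[0.006, -0.0009, 0.002, 0, 1], [0.011, -0.0017, 0.002, 0, 1], [0.016, -0.0025, 0.002, 0, 1], [0.021, -0.0032, 0.001, 0, 1], [0.026, -0.004, -0.001, 0, 1]])

```text
time_s: 11.5
tool_pos: [0.5964, 0.2048, 0.3507]
tool_rot: [-180.0, 0.0, 81.1]
force: [-3.0, 0.8, 1.8]
grip_width: 0.0005
```

>>> carry_out(increments=[[0.005, -0.0008, -0.002, 0, 1], [0.009, -0.0014, -0.005, 0, 1]])

```text
time_s: 11.7
tool_pos: [0.6057, 0.2033, 0.3457]
tool_rot: [180.0, -0.0, 81.0]
force: [-1.3, 0.8, 2.3]
grip_width: 0.0003
```

```bash
python3 look.py j |grep scene
```

```text
scene front edge X [0.4632 0.4653 0.4677]
scene 0.121 mid 20 [0.479 0.487 0.551] side 16 [0.489 0.501 0.524] Y [0.269 0.313]
scene 0.127 mid 16 [0.479 0.487 0.55 ] side 21 [0.502 0.53  0.549] Y [0.271 0.314]
scene 0.133 mid 15 [0.546 0.55  0.56 ] side 18 [0.535 0.55  0.563] Y [0.271 0.315]
scene 0.139 mid 14 [0.547 0.552 0.563] side 4 [0.555 0.56  0.563] Y [0.27  0.311]
scene 0.145 mid 15 [0.55  0.556 0.566] side 0  Y [0.28  0.303]
scene 0.151 mid 16 [0.557 0.56  0.567] side 1 [0.571 0.571 0.571] Y [0.279 0.303]
scene 0.157 mid 15 [0.563 0.568 0.576] side 0  Y [0.285 0.304]
scene 0.163 mid 4 [0.564 0.576 0.582] side 0  Y [0.284 0.302]
scene 0.169 mid 15 [0.555 0.559 0.575] side 0  Y [0.285 0.303]
scene 0.175 mid 9 [0.557 0.558 0.581] side 0  Y [0.283 0.303]
scene 0.181 mid 11 [0.554 0.559 0.57 ] side 0  Y [0.287 0.3  ]
scene 0.187 mid 8 [0.554 0.559 0.564] side 0  Y [0.283 0.299]
scene 0.193 mid 9 [0.555 0.557 0.564] side 0  Y [0.281 0.3  ]
scene 0.199 mid 9 [0.557 0.558 0.561] side 0  Y [0.281 0.302]
scene 0.205 mid 11 [0.556 0.559 0.566] side 1 [0.56 0.56 0.56] Y [0.279 0.303]
scene 0.211 mid 10 [0.554 0.558 0.561] side 0  Y [0.281 0.304]
scene 0.217 mid 10 [0.555 0.558 0.563] side 1 [0.559 0.559 0.559] Y [0.277 0.303]
scene 0.223 mid 1 [0.559 0.559 0.559] side 1 [0.556 0.556 0.556] Y [0.275 0.283]
scene 0.229 mid 1 [0.553 0.553 0.553] side 0  Y [0.286 0.286]
scene 0.235 mid 2 [0.555 0.562 0.569] side 0  Y [0.285 0.286]
```

View pics/j_z.png

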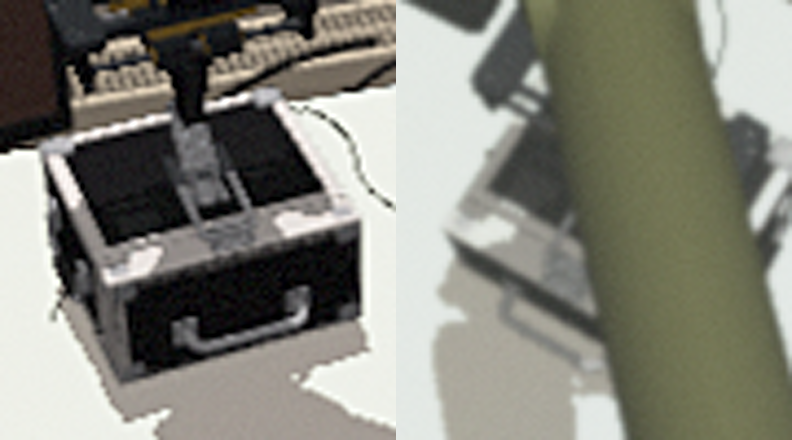

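The finger now meets about 3 N of resistance, consistent with a hooked loop. Continuing along the arc.

>>> carry_out(increments=[[0.004, -0.0006, -0.003, 0, 1], [0.008, -0.0012, -0.007, 0, 1], [0.011, -0.0018, -0.011, 0, 1], [0.0145, -0.0023, -0.015, 0, 1]])

```text
time_s: 12.2
tool_pos: [0.6203, 0.2008, 0.3305]
tool_rot: [179.9, -0.0, 81.0]
force: [0.1, 0.9, 1.2]
grip_width: 0.0005
```

>>> carry_out(increments=[[0.003, -0.0004, -0.005, 0, 1], [0.0045, -0.0007, -0.01, 0, 1], [0.006, -0.001, -0.014, 0, 1], [0.0075, -0.0012, -0.0185, 0, 1]])

```text
time_s: 12.6
tool_pos: [0.6269, 0.2, 0.3142]
tool_rot: [-179.9, 0.1, 81.0]
force: [-12.7, -6.3, 29.7]
grip_width: 0.0003
```

>>> carry_out(increments=[[0, 0, -0.001, 0, 1], [0, 0, -0.002, 0, 1]])

```text
time_s: 12.8
tool_pos: [0.6266, 0.2002, 0.3143]
tool_rot: [180.0, 0.1, 81.0]
force: [-10.5, -4.6, 25.3]
grip_width: 0.0002
```

>>> carry_out(increments=[[0, 0, 0.01, 0, 1], [0, 0, 0.05, 0, 1], [0, 0, 0.1, 0, 1], [-0.02, -0.045, 0.12, 0, 1], [-0.04, -0.09, 0.12, 0, 1], [-0.06, -0.135, 0.12, 0, 1], [-0.08, -0.18, 0.12, 0, 1], [-0.1, -0.225, 0.12, 0, 1], [-0.12, -0.26, 0.12, 0, 1], [-0.12, -0.26, 0.12, 0, 1]])

```text
time_s: 13.8
tool_pos: [0.5052, -0.0666, 0.4301]
tool_rot: [-180.0, 0.3, 80.4]
force: [-0.5, 0.4, -0.2]
grip_width: 0.0002
```

```bash
python3 look.py k
python3 - <<'E'
from h import *
a=load("k","scene");b=load("k","top");c=load("a","scene");d=load("a","top")
g=np.vstack([np.hstack([c["im"],d["im"]]),np.hstack([a["im"],b["im"]])]);cv2.imwrite("pics/k_cmp.png",cv2.resize(g,(800,500))[:,:,::-1])
W0=pts(c)
for n in("scene","top"):
    p,q=load("a",n),load("k",n)
    for nm,x,y in(("mug",.6,.42),):pass
E
```

```text
scene front edge X [0.4631 0.4655 0.4679]
scene 0.121 mid 25 [0.478 0.494 0.565] side 40 [0.486 0.533 0.561] Y [0.269 0.314]
scene 0.127 mid 32 [0.482 0.548 0.584] side 5 [0.515 0.538 0.554] Y [0.275 0.311]
scene 0.133 mid 48 [0.556 0.579 0.604] side 1 [0.603 0.603 0.603] Y [0.279 0.303]
scene 0.139 mid 15 [0.568 0.6   0.603] side 0  Y [0.283 0.302]
scene 0.145 mid 0  side 0  Y 
scene 0.151 mid 0  side 0  Y 
scene 0.157 mid 0  side 0  Y 
scene 0.163 mid 0  side 0  Y 
scene 0.169 mid 0  side 0  Y 
scene 0.175 mid 0  side 0  Y 
scene 0.181 mid 0  side 0  Y 
scene 0.187 mid 0  side 0  Y 
scene 0.193 mid 0  side 0  Y 
scene 0.199 mid 0  side 0  Y 
scene 0.205 mid 0  side 0  Y 
scene 0.211 mid 0  side 0  Y 
scene 0.217 mid 0  side 0  Y 
scene 0.223 mid 0  side 0  Y 
scene 0.229 mid 0  side 0  Y 
scene 0.235 mid 0  side 0  Y 
top front edge X [0.4664 0.4676 0.4701]
top 0.121 mid 24 [0.479 0.487 0.556] side 50 [0.488 0.528 0.56 ] Y [0.275 0.32 ]
top 0.127 mid 39 [0.484 0.55  0.581] side 15 [0.504 0.548 0.562] Y [0.277 0.316]
top 0.133 mid 79 [0.553 0.575 0.6  ] side 0  Y [0.286 0.31 ]
top 0.139 mid 29 [0.559 0.586 0.605] side 0  Y [0.286 0.308]
top 0.145 mid 2 [0.567 0.583 0.599] side 0  Y [0.304 0.306]
top 0.151 mid 0  side 0  Y 
top 0.157 mid 0  side 0  Y 
top 0.163 mid 0  side 0  Y 
top 0.169 mid 0  side 0  Y 
top 0.175 mid 0  side 0  Y 
top 0.181 mid 0  side 0  Y 
top 0.187 mid 0  side 0  Y 
top 0.193 mid 0  side 0  Y 
top 0.199 mid 0  side 0  Y 
top 0.205 mid 0  side 0  Y 
top 0.211 mid 0  side 0  Y 
top 0.217 mid 0  side 0  Y 
top 0.223 mid 0  side 0  Y 
top 0.229 mid 0  side 0  Y 
top 0.235 mid 0  side 0  Y
```

View pics/k_z.png

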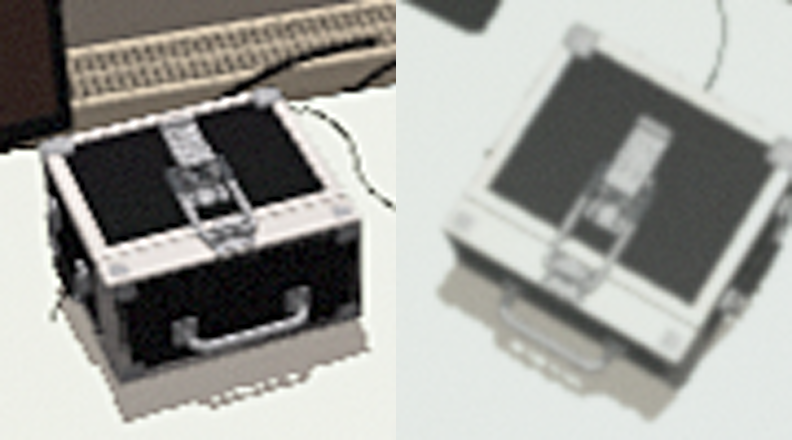

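View pics/k_cmp.png

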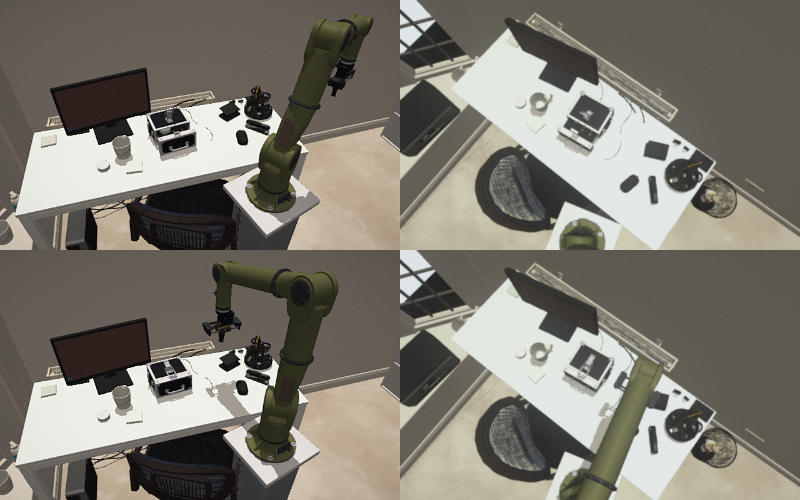

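The lever lies flat, with its face at z≈0.134 along its whole length, and the bystanders look unmoved. I still need to confirm that the bar is under the nose rather than on top of it.

Run:
```python
from h import *
psi=np.radians(-8.9);u=np.array([np.cos(psi),np.sin(psi)]);v=np.array([-u[1],u[0]])
for n,yc in(("scene",.2925),("top",.297)):
    z=load("k",n);W=pts(z);X=W[...,:2]@u;Y=W[...,:2]@v-yc;Z=W[...,2]
    for lo in np.arange(.464,.57,.006):
        b=(X>=lo)&(X<lo+.006)&(Z>.1)
        s=b&(abs(Y)>.015)&(abs(Y)<.026);c=b&(abs(Y)<.011);o=b&(abs(Y)>.04)&(abs(Y)<.08)
        f=lambda m:(m.sum(),np.percentile(Z[m],[50,80,95]).round(4)) if m.any() else ""
        print(n,round(lo+.003,3),"legs",f(s),"mid",f(c),"top",f(o)[1][0] if o.any() else "")
    im=cv2.resize(z["im"][190:215,262:300] if n=="scene" else z["im"][185:215,270:305],None,fx=16,fy=16,interpolation=cv2.INTER_CUBIC)
    cv2.imwrite(f"pics/k_{n}_kz.png",im[:,:,::-1])
# bystander shift: absolute difference outside arm
def cen(t,n,x0,x1,y0,y1,hi):
    W=pts(load(t,n));m=(W[...,0]>x0)&(W[...,0]<x1)&(W[...,1]>y0)&(W[...,1]<y1)&(W[...,2]>.015)&(W[...,2]<hi);return m.sum(),W[m].mean(0).round(4) if m.any() else None
W=pts(load("a","top"))
for nm,px in(("mug",(223,162)),("punch",(410,240)),("stapler",(405,303))):
    c=W[px[1],px[0]];print(nm,c.round(3))
    for n in("scene","top"):
        print(n,[cen(t,n,c[0]-.09,c[0]+.09,c[1]-.09,c[1]+.09,.12) for t in("a","k")])
```

```text
scene 0.467 legs (np.int64(20), array([0.1061, 0.1107, 0.1128])) mid (np.int64(18), array([0.108 , 0.1139, 0.1149])) top 0.1076
scene 0.473 legs (np.int64(11), array([0.112 , 0.1149, 0.1184])) mid (np.int64(12), array([0.1142, 0.1151, 0.1181])) top 0.1105
scene 0.479 legs (np.int64(13), array([0.1137, 0.1199, 0.1217])) mid (np.int64(18), array([0.1192, 0.1256, 0.1276])) top 0.1123
scene 0.485 legs (np.int64(12), array([0.1148, 0.1187, 0.1218])) mid (np.int64(11), array([0.1208, 0.1239, 0.1254])) top 0.1116
scene 0.491 legs (np.int64(7), array([0.1167, 0.1218, 0.123 ])) mid (np.int64(4), array([0.1178, 0.1214, 0.1225])) top 0.1123
scene 0.497 legs (np.int64(5), array([0.1173, 0.1204, 0.1206])) mid (np.int64(1), array([0.1122, 0.1122, 0.1122])) top 0.1119
scene 0.503 legs (np.int64(9), array([0.1139, 0.119 , 0.1209])) mid (np.int64(1), array([0.1139, 0.1139, 0.1139])) top 0.112
scene 0.509 legs (np.int64(12), array([0.1149, 0.12  , 0.122 ])) mid (np.int64(7), array([0.111 , 0.1113, 0.1129])) top 0.1111
scene 0.515 legs (np.int64(5), array([0.1182, 0.1218, 0.1231])) mid (np.int64(10), a
[... 3492 characters left out ...]
), array([0.5726, 0.4947, 0.0579])), (np.int64(1028), array([0.5727, 0.4942, 0.0582]))]
top [(np.int64(763), array([0.5819, 0.5042, 0.0553])), (np.int64(763), array([0.5819, 0.5035, 0.0553]))]
punch [ 0.566 -0.184  0.049]
scene [(np.int64(532), array([ 0.5631, -0.19  ,  0.0466])), (np.int64(530), array([ 0.5629, -0.1901,  0.0464]))]
top [(np.int64(861), array([ 0.5686, -0.1905,  0.0496])), (np.int64(408), array([ 0.5698, -0.2216,  0.0488]))]
stapler [ 0.37  -0.235  0.053]
scene [(np.int64(507), array([ 0.3851, -0.2535,  0.0396])), (np.int64(505), array([ 0.3853, -0.2521,  0.0399]))]
top [(np.int64(561), array([ 0.3905, -0.2489,  0.0425])), (np.int64(560), array([ 0.3905, -0.2493,  0.0425]))]
```

View pics/k_scene_kz.png

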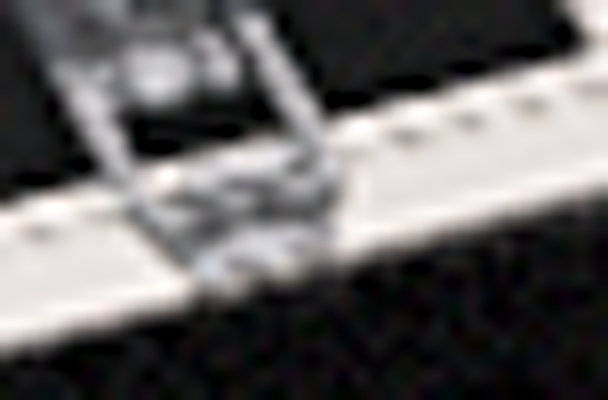

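View pics/k_top_kz.png

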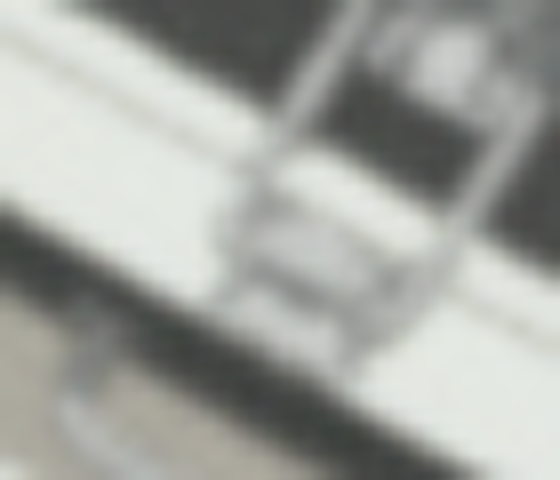

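The legs run level at z≈0.121 right up to the keeper. The nose at z≈0.126 stands above the bar, so the loop is hooked. Handing in.

```bash
python3 -c "
from cell import env
o=env.get_obs();print(o['time_s'],o['force']);print(env.sign_off())"
```

```text
13.9 [-0.04607579  0.80577554  0.64110609]
the job is handed in; nothing more can be done
None
```

The drawer is home, the latch loop is hooked over its keeper, and the lever is shut flat. I handed the job in at about 13.9 s of the 54 s allowed, with the arm clear of everything.

**What I did**
- **Drawer:** I pushed it home through the detent until it met a firm stop (about 9 N).
- **Loop:** The lever had been left at about 1.6 rad, so I first pushed it forward to its stop. Then I pushed the loop's bar forward until it sank about 8 mm in front of the keeper seat.
- **Lever:** I swung it back and down along its arc. It resisted with up to about 3 N, eased off at about 0.4 rad, and I finished with a press of about 30 N on the flat lever.

**Last checks**
- **Drawer:** The front edge stayed level with the closed position throughout (case-frame X about 0.465–0.467 m).
- **Lever:** Its face is flat, at z of about 0.134 m along its length.
- **Loop:** The legs are level at z of about 0.121 m up to the keeper, with the nose above the bar at about 0.126 m. The bar itself is only a few pixels in the images, so I judged that it is hooked from these heights and the resistance on the swing.
- **Bystanders:** The mug, stapler and hole punch are unmoved within about 1 mm, which is measurement noise. The arm hid part of the punch from the top camera at the end, so that view disagreed (about 31 mm in y, on half the points). The scene camera shows the punch unmoved.

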